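# Load the gel caster and wedge its deck level

### The arm

A 6-joint arm with a two-finger parallel gripper is mounted at the origin on the work surface. World frame = base frame: x ahead of the robot, y to its left, z up, the work surface at z = 0. Lengths are in m, angles in rad, forces in N, time in s.
With the tool pointing down it reaches from about 0.325 to 0.9 m from the base axis. Payload 3.5 kg.
Tool frame: the origin (TCP) lies midway between the tips of the shut fingers; the grasp point (between the pads) lies 19 mm behind it; z points along the fingers, y is the line along which they close (so a half turn about z gives the same grasp; the last joint's range is limited). The gripper opens to 85 mm and grips with 20 to 120 N. Pads are 22 mm wide; open, the fingers measure 114 mm over their backs; the gripper's body (76 mm by 85 mm) begins 54 mm behind the grasp point. The pads swing forward as they close: fully open they stand 13 mm farther back than shut.
Start: joints at [1.143, 0.276, -0.026, 1.268, 0, 1.467], TCP at [0.199, 0.592, 0.231] pointing down, gripper open.
Joint ranges: [-3.12, 3.12], [-0.85, 1.88], [-1.08, 1.24], [-1.95, 2.15], [-1.57, 1.53], [-3.14, 3.14]. Speed limits (rad/s): [2.57, 2.57, 3.14, 3.14, 3.14, 3.14].

### API

Orientations are given as a unit quaternion [x, y, z, w].
In Python, from bench import move_ptp, move_linear, move_j, grip, hold, ik, read_state, get_image, Unreachable, sign_off, find_in, tip_of gives the robot as it stands. Calls block until the motion is done:
- move_ptp(position, orientation): joint-space move of the TCP to a pose.
- move_linear(position, velocity=0.15, orientation=None, stop_force=None): straight line of the TCP; orientation=None keeps the orientation; velocity is the mean speed in m/s. With stop_force (N) it stops when the force on the tool has changed by that much, and returns True; else False.
- move_j(angles): joint-space move.
- grip(opening): opening from 0.0 (shut) to 1.0 (fully open); the grip force is fixed at half the most; returns when the fingers have stopped.
- hold(seconds).
- ik(position, orientation): joint angles nearest the present ones, or None.
- read_state(): the state.
- get_image(name): name is "scene" or "top" or "wrist"; returns a dict with "pixels" (400x640x3 uint8, red, green, blue), "range_z" (400x640 float32, m along the optical axis (not along the pixel's ray), 0 where there is no reading), "camera_matrix" (3x3 intrinsics, pixels), "pose" (4x4, takes a point from camera to world coordinates); the wrist camera has in their place "tool_from_camera" (4x4, takes a point from camera to tool coordinates, whose origin is the TCP and whose axes are the flange's). Camera axes: x right, y up, looking along -z (the intrinsics and any distortion apply to the point x, -y, -z); pixel columns grow to the right and rows downward; lengths in m; the calibration is good to about 2 mm. A picture is of the moment at which its call begins: read the wrist's pose just before it.
A pose or a line that the arm cannot do raises Unreachable and nothing moves.
- sign_off(): hands the job in; it is judged then, once.
Trained networks look in a picture, given as the dict that the camera call returned (one of the last four; its "shot" number tells which), for a name from the list of things; names that differ only in an ending like _2 or _b are one class to them, and where a whole thing is asked for, a point or a joint stands for the part that bears it (a point fixed in the world has none). Each returns a list of dicts, best first, with "conf" (0 to 1); they miss things now and then, are a little off and sometimes report something else, mostly with a low value. They report only what shows in the picture. A call takes as long as a camera call. They do not tell look-alikes from the thing itself.
- find_in(thing, picture): "at" ([row, column] in pixels, amid what is visible of it).
- tip_of(thing, picture): "at" ([row, column] in pixels: a listed point, or the origin of a listed thing).
The state is a dict: "time_s": time; "q": joint angles; "joint_velocities": joint speeds; "joint_efforts": joint torques, N m; "position": TCP position; "orientation": TCP orientation; "wrist_force": force on the tool from outside, world axes, zero at the start; "wrist_torque": the same for the moment, N m; "opening": opening from 0.0 (shut) to 1.0 (fully open); "finger_force": force on a finger pad.
Only numpy, scipy, OpenCV 4.12 (cv2) and the standard library are available. Lean on these libraries where they do the work, as an engineer would, in place of code of your own. Each camera call takes 0.05 s, during which the arm holds its last target. There are 200 camera calls.

### The job

Take the tall gel cassette out of the store rack and stand it on edge, down on the floor of the middle one of the caster's three slots and centred along it, and let it go; do not tip it over. Then take the wedge by its grip block and push it nose first, lying flat on the bench, under the open front of the caster until the deck just lifts off its rails, its front edge about 4 mm up. Finish still holding the wedge there, with the robot touching neither caster nor cassette, and leave the short plate and everything else on the bench where it was.

Things in the scene. Friction and masses are not known exactly. Their poses are not given: they have to be found in the camera images.
- cassette: tall gel cassette: a white ceramic sandwich plate 8 mm thick (its x axis), 90 mm wide (y) and 85 mm tall (z), about 0.18 kg, with a thin dark gasket showing at its edges. Stands on edge in one of the two slots of the store rack. Origin: centre of its lower edge. Either face may point either way.
- short_plate: bystander like the cassette but only 42 mm tall, standing in the other slot of the store rack; the two slots lie 70 mm apart. Origin: centre of its lower edge.
- rack: store rack on the bench, blue plastic, does not move: floor plate 110 x 100 mm, 8 mm thick, with two slots across it at x = -35 and +35 mm of its frame, of the same shape as those of the caster. Origin: centre of its underside; z up.
- caster: gel caster, fixed: aluminium base 190 mm long (x), 130 mm wide (y): two side rails 18 mm high, 102 mm clear gap between them, open at the front (-x end) down to the bench. A blue deck, hinged at the rear, rests on the rails with three slots across x at x = -40, 0, +40 mm. Origin: centre of the base's underside; the wedge is pushed along +x.
- deck (a joint): lift angle (rad) of the deck about its hinge at caster x = +85 mm: 0 = resting on the rails, grows as the front edge rises. Deck plate 8 mm thick, 130 mm wide, 0.6 kg, falls back by its own weight; front edge 180 mm from the hinge, so 0.022 rad is 4 mm.
- slot (a point): centre of the floor of the middle slot, on the deck, 26 mm above the bench when the deck is down. Axes as the caster: x across the slot, y along it. Each slot is a pair of aluminium ridges 70 mm long, 26 mm high, 11 mm apart, flaring to about 18 mm over the top 8 mm.
- front_edge (a point): middle of the lower front edge of the deck, at caster x = -95 mm, 18 mm above the bench when the deck is down.
- wedge: black plastic levelling wedge lying flat on the bench, 122 mm long (x), 36 mm wide (y), 0.16 kg: from its nose (x = +61 mm, 6 mm high) its top rises 1 mm in 4 mm to 31 mm at x = -39 mm; behind that, x = -61 to -39 mm, stands a grip block 22 mm long, 36 mm wide, 55 mm high. Origin: centre of its underside.
- wedge_nose (a point): middle of the nose of the wedge, at its underside. The wedge meets the deck with the nose about 48 mm past the front edge; the edge is 4 mm up at about 64 mm.
- carton: bystander: yellow reagent carton, 70 x 120 x 45 mm. Origin: centre of its underside.
- jar: bystander: amber jar, 48 mm across, 75 mm high. Origin: centre of its underside.
- vial: bystander: amber vial, 32 mm across, 55 mm high. Origin: centre of its underside.
- beaker: bystander: open glass beaker, 70 mm across, 90 mm high. Origin: centre of its underside.
- level: bystander: round bubble level, 44 mm across, 12 mm high. Origin: centre of its underside.
Things that resemble listed ones, but are neither listed nor needed, are in the scene too. Several things have the shape of the caster; the one meant has the colours described above.

How it is judged:
On the way:
1. the tall cassette stands in the middle slot, let go, while the deck still rests on its rails (x of cassette in the frame of slot between -0.005 and 0.005 m and y of cassette in the frame of slot between -0.02 and 0.02 m and z of cassette in the frame of slot below 0.004 m and angle between cassette's own z axis and vertical below 0.22 rad and contact force between the arm and cassette below 0.1 N and value of joint deck below 0.006 rad), for 0.2 s.
At the end, for the whole second after the job is handed in: Gripper holds the wedge (over 2 N), flat on the bench, nose over 35 mm under the deck and carrying it (over 1 N): deck angle 0.011 to 0.039 rad (edge 2 to 7 mm up). Cassette at rest in the middle slot (5 mm across, 20 mm along, 5 mm high, 0.25 rad); robot touches neither caster nor cassette (value of joint deck between 0.011 and 0.039 rad and contact force between wedge and caster above 1 N and contact force between the fingers and wedge above 2 N and contact force between the arm and caster below 0.3 N and contact force between the arm and cassette below 0.1 N and height (world z) of wedge below 0.004 m and angle between wedge's own z axis and vertical below 0.06 rad and x of wedge_nose in the frame of caster above -0.06 m and x of cassette in the frame of slot between -0.005 and 0.005 m and y of cassette in the frame of slot between -0.02 and 0.02 m and z of cassette in the frame of slot below 0.005 m and angle between cassette's own z axis and vertical below 0.25 rad and linear speed of each of cassette, wedge below 0.02 m/s); the arm keeps its last pose, push and grip.
It fails at once if the short plate or another bystander was moved by more than 20 mm (distance of any of short_plate, carton, jar, vial, beaker, level from where it was at the start of the episode above 0.02 m).
It fails at once if the cassette was tipped over (angle between cassette's own z axis and vertical above 0.8 rad).
It also fails if it takes over 64 s, if anything falls off the work surface, if the arm or the gripper's body presses on something with over 40 N, if the wrist force passes 120 N, or if a joint passes its speed limit or range.

## Working session

There is one attempt and no reset: what is moved stays moved. The work goes in short steps, each a Python script; the robot and the scene stay as the last script left them, time stands still between calls to the robot, and variables do not carry over. Pictures are saved under pics/ and viewed, at most 10 in all, crops included, and the job is handed in when it is done.

```bash
mkdir -p pics; ls; cat > h.py <<'E'
import numpy as np, cv2
from bench import *
from scipy.spatial.transform import Rotation as R
def save(im,name,crop=None):
    p=im["pixels"][:,:,::-1]
    if crop: p=p[crop[0]:crop[1],crop[2]:crop[3]]
    cv2.imwrite("pics/"+name,p)
def cloud(im,T=None):
    K=im["camera_matrix"];z=im["range_z"]
    v,u=np.mgrid[0:z.shape[0],0:z.shape[1]]
    P=np.stack([(u-K[0,2])/K[0,0]*z,-(v-K[1,2])/K[1,1]*z,-z],-1)
    T=im["pose"] if T is None else T
    W=P@T[:3,:3].T+T[:3,3]; W[z==0]=np.nan
    return W
def down(yaw): # tool z down; tool y (closing line) at angle yaw from world x
    y=np.array([np.cos(yaw),np.sin(yaw),0]);z=np.array([0,0,-1.]);x=np.cross(y,z)
    return R.from_matrix(np.stack([x,y,z],1)).as_quat()
def wrist():
    s=read_state();im=get_image("wrist")
    T=np.eye(4);T[:3,:3]=R.from_quat(s["orientation"]).as_matrix();T[:3,3]=s["position"]
    return im,T@im["tool_from_camera"]
E
python3 - <<'E'
from h import *
for n in("scene","top"):
    im=get_image(n);save(im,n+".png");W=cloud(im);np.save(n+".npy",W)
    print(n,[k for k in im],im["pose"].round(3).tolist())
    for t in("cassette","short_plate","rack","caster","deck","wedge","wedge_nose","slot","front_edge"):
        for f in(find_in,tip_of):
            if f is find_in and t in("wedge_nose","slot","front_edge"):continue
            try:
                for d in f(t,im)[:4]:
                    r,c=np.round(d["at"]).astype(int);print(t,f.__name__,r,c,round(d["conf"],2),W[r,c].round(3))
            except Exception as e: print(t,f.__name__,e)
E
```

```text
pics
scene ['pixels', 'range_z', 'camera_matrix', 'pose', 'shot'] [[0.006, -0.767, 0.642, 1.273], [1.0, 0.014, 0.007, 0.033], [-0.014, 0.642, 0.767, 0.933], [0.0, 0.0, 0.0, 1.0]]
cassette call 184 428 0.95 [0.496 0.313 0.051]
cassette call 200 427 0.65 [0.518 0.313 0.018]
short_plate call 197 401 0.5 [0.526 0.246 0.04 ]
short_plate call 222 165 0.48 [ 0.58  -0.31   0.025]
short_plate call 203 402 0.61 [0.535 0.249 0.028]
rack call 202 413 0.9 [0.516 0.281 0.009]
rack call 201 413 0.87 [0.514 0.281 0.01 ]
caster call 217 317 0.88 [0.589 0.045 0.048]
caster call 135 427 0.69 [0.326 0.338 0.053]
caster call 214 313 0.64 [0.571 0.036 0.037]
caster call 150 191 0.56 [ 0.367 -0.276  0.05 ]
caster call 221 318 0.88 [0.593 0.047 0.038]
caster call 139 425 0.81 [0.311 0.34  0.024]
caster call 152 194 0.67 [ 0.357 -0.273  0.033]
deck call 135 426 0.7 [0.308 0.341 0.036]
deck call 146 188 0.58 [ 0.336 -0.291  0.035]
deck call 216 313 0.57 [0.571 0.036 0.029]
deck call it knows: beaker, carton, cassette, caster, front_edge, jar, level, rack, short_plate, slot, vial, wedge, wedge_nose
wedge call 
[... 1132 characters left out ...]
.323 -0.297  0.026]
deck call 184 305 0.91 [0.557 0.046 0.024]
deck call 277 190 0.65 [0.3   0.342 0.035]
deck call it knows: beaker, carton, cassette, caster, front_edge, jar, level, rack, short_plate, slot, vial, wedge, wedge_nose
wedge call 182 425 0.68 [ 0.57  -0.293  0.017]
wedge call 201 205 0.45 [0.501 0.313 0.044]
wedge call 183 424 0.62 [ 0.567 -0.289  0.018]
wedge_nose call 178 406 0.97 [ 0.583 -0.242  0.005]
slot call 271 429 0.77 [ 0.323 -0.296  0.02 ]
slot call 186 304 0.67 [0.55  0.049 0.029]
slot call 278 186 0.61 [0.297 0.355 0.026]
slot call 260 265 0.47 [0.347 0.146 0.051]
front_edge call 191 341 0.9 [ 0.543 -0.056  0.002]
front_edge call 287 458 0.63 [ 0.282 -0.372  0.026]
```

View pics/scene.png

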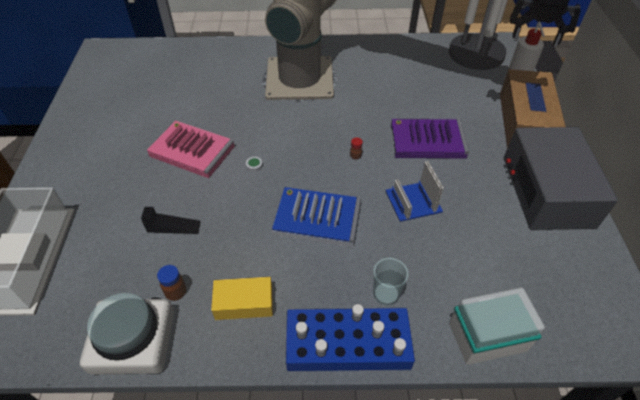

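View pics/top.png

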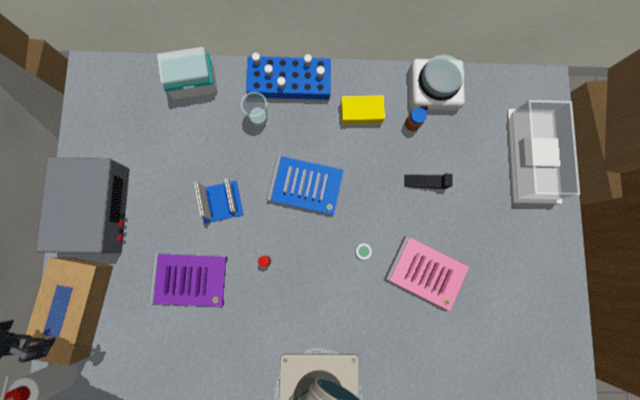

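The scene shows the blue caster at (217,317), its front to the left, and the rack with the tall cassette to its right at (184,428). The wedge is at (222,168) with its nose toward the caster. Next come close looks with the wrist camera.

```bash
python3 - <<'E'
from h import *
for n,(x,y) in dict(rack=(0.50,0.29),caster=(0.555,0.05),wedge=(0.58,-0.28)).items():
    move_ptp([x-0.05,y,0.33],down(np.pi/2))
    im,T=wrist();save(im,"w_%s.png"%n);W=cloud(im,T);np.savez("w_%s.npz"%n,W=W,p=im["pixels"])
    print(n,read_state()["time_s"],T.round(3).tolist(),W[200,320])
a=[cv2.imread("pics/w_%s.png"%n)[::1] for n in("rack","caster","wedge")]
cv2.imwrite("pics/w3.png",cv2.resize(np.vstack([np.hstack(a[:2]),np.hstack([a[2],a[2]*0])]),(800,500)))
E
```

```text
rack 3.05 [[-0.001, -0.955, -0.297, 0.373], [1.0, -0.001, 0.001, 0.29], [-0.001, -0.297, 0.955, 0.473], [0.0, 0.0, 0.0, 1.0]] [0.52533637 0.29882886 0.0093253 ]
caster 4.0667 [[-0.001, -0.955, -0.298, 0.429], [1.0, -0.001, 0.001, 0.05], [-0.001, -0.298, 0.955, 0.474], [0.0, 0.0, 0.0, 1.0]] [0.57526594 0.05912666 0.02654541]
wedge 5.3667 [[-0.002, -0.955, -0.298, 0.454], [1.0, -0.002, 0.0, -0.279], [-0.001, -0.298, 0.955, 0.474], [0.0, 0.0, 0.0, 1.0]] [ 0.6091385  -0.26991682  0.00096574]
```

View pics/w3.png

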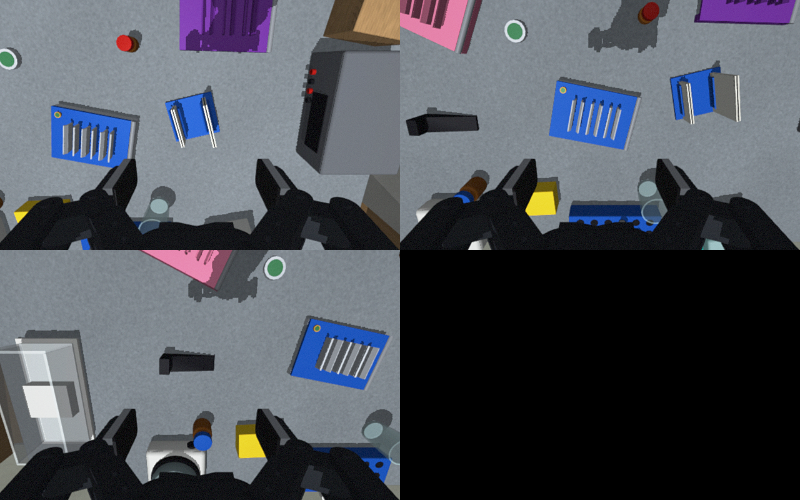

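The three wrist views show rack, caster with six ridges and wedge clearly; now I fit their poses from the clouds.

```bash
cat > fit.py <<'E'
from h import *
def rect(P):
    (c,s,a)=cv2.minAreaRect((P[:,:2]*1000).astype(np.float32));return np.round(c,1),np.round(s,1),round(a,1)
def near(W,c,r,z0,z1):
    m=(np.hypot(W[...,0]-c[0],W[...,1]-c[1])<r)&(W[...,2]>z0)&(W[...,2]<z1);return m
def clean(m): 
    m=cv2.morphologyEx(m.astype(np.uint8),cv2.MORPH_OPEN,np.ones((2,2),np.uint8));return m>0
E
python3 - <<'E'
from fit import *
for n in("rack","caster"):
    d=np.load("w_%s.npz"%n);W=d["W"]
    for nm,c,z0,z1 in(("cass",(0.5,0.313),.08,.11),("short",(0.525,0.246),.042,.06)):
        m=near(W,c,.06,z0,z1);m=clean(m);P=W[m];print(n,nm,len(P),rect(P),np.median(P[:,2]).round(4))
for n in("caster","wedge","rack"):
    d=np.load("w_%s.npz"%n);W=d["W"];p=d["p"].astype(int)
    blue=(p[...,2]>p[...,0]+60)
    m=clean(near(W,(0.56,.05),.13,.018,.034)&blue);P=W[m];print(n,"deck",len(P),rect(P),np.median(P[:,2]).round(4))
    m=near(W,(0.56,.05),.1,.047,.06);l,lab,st,_=cv2.connectedComponentsWithStats(m.astype(np.uint8))
    print(n,"ridges all",rect(W[m]),np.median(W[m][:,2]))
    for i in range(1,l):
        if st[i,4]>25:
            P=W[lab==i];print("  ridge",st[i,4],rect(P),P.mean(0).round(4))
W=np.load("w_wedge.npz")["W"]
for z0,z1 in((.004,.07),(.05,.06)):
    m=clean(near(W,(0.58,-.29),.09,z0,z1));P=W[m];print("wedge",len(P),rect(P),np.median(P[:,2]).round(4))
E
```

```text
rack cass 469 (array([523.2, 322.4]), array([134.6,   8.4]), 13.6) 0.0936
rack short 430 (array([nan, nan]), array([0., 0.]), 0.0) nan
caster cass 1020 (array([511.1, 359.5]), array([151.6,  31.5]), 37.4) nan
caster short 568 (array([532. , 257.1]), array([114.4,  28.4]), 23.0) nan
caster deck 9212 (array([562.4,  41. ]), array([184.9, 142.4]), 78.4) nan
caster ridges all (array([557.1,  44.4]), array([105.3,  70.9]), 78.6) 0.052152911536145846
  ridge 243 (array([547.2,  -3.7]), array([ 7. , 69.9]), 78.5) [ 0.5464 -0.0038  0.0515]
  ridge 221 (array([550.9,  14.3]), array([ 6.6, 70.7]), 78.6) [0.5495 0.0149 0.0517]
  ridge 215 (array([555.2,  35.4]), array([ 6.4, 70.9]), 78.6) [0.5545 0.0352 0.0516]
  ridge 237 (array([558.6,  53.4]), array([ 6.9, 69.9]), 78.6) [0.5574 0.0539 0.0514]
  ridge 195 (array([562.9,  74.2]), array([ 6.5, 70.5]), 79.3) [0.5618 0.0742 0.0518]
  ridge 257 (array([566.5,  92.3]), array([ 7.6, 70.4]), 78.6) [0.5653 0.093  0.0513]
wedge deck 7074 (array([476.5, -31.7]), array([8.1, 0. ]), -101.4) nan
wedge ridges all (array([556.8,  44.3]), array([107.2,  69.9]
[... 663 characters left out ...]
y([106.5,  71. ]), 78.6) 0.05242432080784604
  ridge 323 (array([547.2,  -4. ]), array([ 8.5, 70.1]), 78.0) [ 0.5469 -0.0034  0.0513]
  ridge 132 (array([550.5,  16.1]), array([ 4.8, 69.8]), 80.4) [0.5494 0.0164 0.0529]
  ridge 300 (array([555.1,  35.4]), array([ 7.7, 70.9]), 77.9) [0.5538 0.036  0.0514]
  ridge 122 (array([558.1,  54.5]), array([ 5.7, 69.5]), 78.7) [0.5574 0.0555 0.0532]
  ridge 278 (array([562.8,  74.7]), array([ 7.5, 70.1]), 78.4) [0.5616 0.0751 0.0512]
  ridge 135 (array([566.2,  93.2]), array([ 6.3, 70.1]), 78.3) [0.5655 0.0942 0.0527]
wedge 2445 (array([ 568.1, -304.5]), array([ 51.5, 137. ]), 14.8) nan
wedge 445 (array([ 581. , -353.8]), array([12.9, 60.3]), 62.3) nan
```

```bash
sed -i 's/^    m=cv2.morph.*/    return m/' fit.py; python3 - <<'E'
from fit import *
for n in("rack","caster"):
    d=np.load("w_%s.npz"%n);W=d["W"]
    for nm,c,z0,z1 in(("cass",(0.505,0.313),.085,.11),("short",(0.525,0.246),.044,.06),("rackridges",(0.51,.28),.03,.036)):
        m=near(W,c,.06,z0,z1)
        l,lab,st,_=cv2.connectedComponentsWithStats(m.astype(np.uint8))
        for i in range(1,l):
            if st[i,4]>30: P=W[lab==i];print(n,nm,st[i,4],rect(P),P.mean(0).round(4))
W=np.load("w_wedge.npz")["W"]
for z0,z1 in((.005,.07),(.05,.06)):
    m=near(W,(0.58,-.29),.09,z0,z1)
    l,lab,st,_=cv2.connectedComponentsWithStats(m.astype(np.uint8))
    for i in range(1,l):
        if st[i,4]>30: P=W[lab==i];print("wedge",st[i,4],rect(P),P.mean(0).round(4))
E
```

```text
rack cass 461 (array([501.6, 316.2]), array([89.6,  8. ]), 13.8) [0.4996 0.3157 0.0937]
rack short 417 (array([521. , 248.9]), array([89.9,  8.4]), 13.7) [0.5192 0.2489 0.0504]
rack rackridges 169 (array([496.2, 324.5]), array([69.1,  6.3]), 14.0) [0.495  0.3244 0.0336]
rack rackridges 178 (array([501.1, 306.1]), array([70.2,  5.9]), 13.9) [0.5001 0.3058 0.0336]
rack rackridges 146 (array([513.3, 256.8]), array([70.2,  6. ]), 13.8) [0.5118 0.2568 0.034 ]
rack rackridges 161 (array([517.6, 237.4]), array([69.8,  5.4]), 13.8) [0.5167 0.2377 0.0339]
caster cass 847 (array([502., 316.]), array([90.4, 10.1]), 13.8) [0.4999 0.3143 0.0918]
caster short 536 (array([521.3, 248.6]), array([90.1,  9.2]), 13.5) [0.5194 0.2474 0.0497]
caster rackridges 162 (array([502.6, 312.3]), array([89. ,  2.3]), 13.6) [0.5    0.3116 0.0331]
caster rackridges 129 (array([501.1, 304.6]), array([69.7,  3.6]), 13.6) [0.5001 0.3043 0.0344]
caster rackridges 109 (array([521.1, 244.6]), array([87.8,  3.1]), 12.5) [0.5202 0.2444 0.0331]
caster rackridges 134 (array([517.6, 237.7]), array([69.7,  5.4]), 14.1) [0.5173 0.2369 0.0342]
caster rackridges 55 (array([518.3, 260.1]), array([57.8,  2.5]), 13.6) [0.5181 0.26   0.0345]
wedge 2435 (array([ 575.3, -298.4]), array([121.9,  36.5]), 87.1) [ 0.5727 -0.3039  0.027 ]
wedge 449 (array([ 572.7, -348.1]), array([22.3, 36.4]), 87.0) [ 0.5715 -0.3479  0.0559]
```

Everything fits well; grasp the cassette, lift, and hover above the middle slot.

```bash
python3 - <<'E'
from fit import *
c=[0.5018,0.3161];q=down(np.radians(103.8))
grip(0.6)
move_ptp([*c,0.18],q); move_linear([*c,0.058],0.12,stop_force=15)
s=read_state();print(s["position"],s["wrist_force"])
grip(0.0);s=read_state();print(s["time_s"],s["opening"],s["finger_force"],s["position"])
move_linear([*c,0.20],0.1)
s=read_state();print(s["opening"],s["finger_force"],s["wrist_force"])
q2=down(np.radians(78.55))
move_linear([0.557,0.0444,0.20],0.15,orientation=q2)
s=read_state();print(s["time_s"],s["position"],s["opening"],s["finger_force"])
im,T=wrist();save(im,"held.png");W=cloud(im,T);np.savez("held.npz",W=W,p=im["pixels"])
E
```

```text
[0.50261258 0.31649832 0.05889099] [-0.75452935 -0.23882743  0.40176801]
9.625 0.08392918835114586 59.13704574108124 [0.50222037 0.31641939 0.05863466]
0.08512185347980424 58.355984687805176 [ 0.12037025  0.60355679 -1.92053167]
13.1917 [0.5568585  0.04500187 0.19995312] 0.08822547984010126 58.383153676986694
```

View pics/held.png

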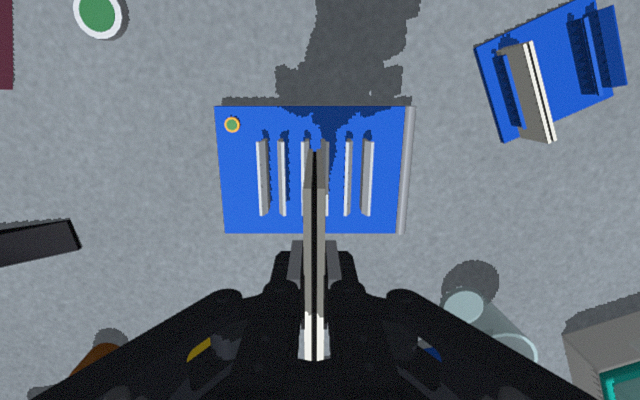

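The cassette sits square between the pads (column 315), in line with the middle pair of ridges (columns 305 and 325). Lowering.

```bash
python3 - <<'E'
from fit import *
W=np.load("held.npz")["W"]
m=near(W,(0.56,.05),.1,.047,.056);l,lab,st,_=cv2.connectedComponentsWithStats(m.astype(np.uint8))
for i in range(1,l):
    if st[i,4]>60: print(st[i,4],rect(W[lab==i]))
m=near(W,(0.557,.044),.06,.11,.24)&(abs((W[...,0]-.557)*.1985+(W[...,1]-.0444)*.98)<.008);P=W[m];print("cass",rect(P),P[:,2].min(),P[:,2].max())
move_linear([0.557,0.0444,0.11],0.1,stop_force=6)
s=read_state();print(s["position"],s["wrist_force"])
print(move_linear([0.557,0.0444,0.070],0.03,stop_force=5))
s=read_state();print(s["time_s"],s["position"],s["wrist_force"],s["finger_force"])
E
```

```text
551 (array([547.1,  -3.3]), array([ 7.4, 70.1]), 78.4)
436 (array([550.4,  14.8]), array([ 6.4, 69.3]), 78.3)
271 (array([554.5,  35.2]), array([ 5.3, 69.3]), 77.8)
331 (array([558.7,  54. ]), array([ 6.2, 70.1]), 79.3)
434 (array([562.7,  74.6]), array([ 6.4, 70. ]), 78.5)
544 (array([566.6,  92.7]), array([ 7.1, 70.5]), 78.7)
cass (array([549.7,  46.2]), array([15.9, 76.1]), 84.4) 0.1513362436476712 0.23992763921430432
[0.55776067 0.04439794 0.11073816] [ 0.47196253  0.03684054 -3.10606794]
True
15.3083 [0.55664997 0.04444435 0.07664059] [-0.96157155 -0.49144485  3.27828584] 59.434913992881775
```

```bash
python3 - <<'E'
from fit import *
grip(0.45);hold(0.3)
p=read_state()["position"];move_linear([p[0],p[1],0.22],0.12)
im=get_image("scene");save(im,"s2.png",(80,300,120,520));W=cloud(im)
print(read_state()["time_s"])
c,s,y=np.array([.557,.0444]),None,np.radians(78.55)
move_ptp([0.51,0.03,0.36],down(np.pi/2))
im,T=wrist();W=cloud(im,T)
m=near(W,c,.06,.095,.13);P=W[m];print(rect(P),np.median(P[:,2]));save(im,"w2.png")
m=near(W,(0.525,.246),.06,.044,.06);P=W[m];print("short",rect(P))
E
```

```text
17.4167
(array([556.5,  43.3]), array([ 8.3, 89.5]), 78.7) 0.11162319910297358
short (array([521.5, 248.6]), array([90.3,  9.2]), 13.9)
```

View pics/w2.png

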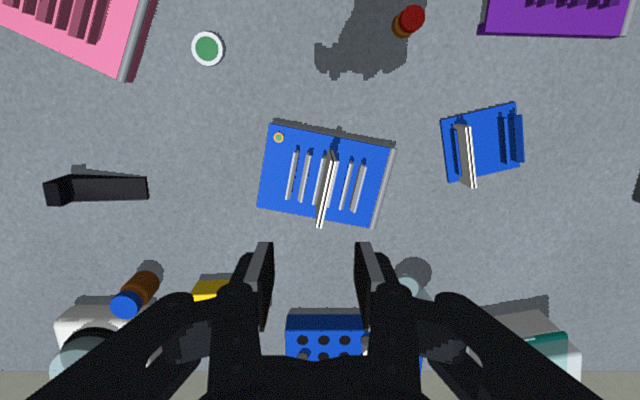

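The cassette stands in the middle slot, with its top at z 0.1116 so it is on the floor, and the short plate hasn't moved. Next, the wedge.

```bash
python3 - <<'E'
from fit import *
c=np.array([.557,.0444]);e=np.array([np.cos(np.radians(78.55)),np.sin(np.radians(78.55))])
b=[0.5727,-0.3481]
grip(0.8)
move_ptp([*b,0.15],down(np.radians(-3)));print(read_state()["q"])
print(move_linear([*b,0.015],0.1,stop_force=10));s=read_state();print(s["position"],s["wrist_force"])
grip(0.0);s=read_state();print(s["time_s"],s["opening"],s["finger_force"],s["position"])
pre=c+e*(-.095-.030-.111)
z=s["position"][2]
move_linear([*pre,z],0.06,orientation=down(np.radians(78.55-90)))
s=read_state();print(s["time_s"],pre,s["position"],s["opening"],s["finger_force"],s["wrist_force"])
im,T=wrist();save(im,"w4.png");np.savez("w4.npz",W=cloud(im,T),p=im["pixels"])
im=get_image("top");W=cloud(im)
m=near(W,(0.52,-.13),.08,.006,.05);m&=im["pixels"].max(-1)<70;P=W[m];print(rect(P))
E
```

```text
[-6.41453507e-01  4.02643643e-01 -2.42910624e-02  1.14276112e+00
  3.94803561e-04  9.80368992e-01]
False
[ 0.57338157 -0.34858575  0.01592249] [-0.13158677  0.73139832 -0.45103004]
22.0083 0.41219028899385435 60.28639385030715 [ 0.57314033 -0.3485257   0.01571504]
25.0417 [ 0.510151  -0.1869032] [ 0.51015974 -0.18695253  0.0156924 ] 0.41192413245458054 60.64791352800626 [ 0.9541085  -3.04803292  5.65843106]
(array([ 518.9, -132.4]), array([109.7,  43.7]), 70.9)
```

View pics/w4.png

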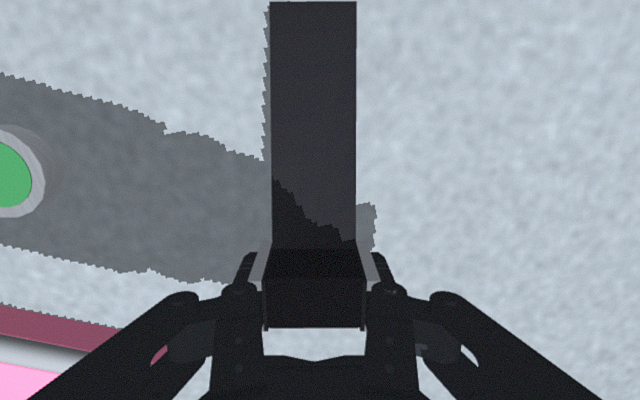

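The wedge is held square with its nose at row 2, pointing ahead. Check the nose position, then push in stages.

```bash
cat > deck.py <<'E'
from fit import *
c=np.array([.557,.0444]);e=np.array([np.cos(np.radians(78.55)),np.sin(np.radians(78.55))]);f=np.array([e[1],-e[0]])
def deck():
    out=[]
    for n in("scene","top"):
        im=get_image(n);W=cloud(im);p=im["pixels"].astype(int)
        d=W[...,:2]-c;u=d@e;v=d@f
        m=(p[...,2]>p[...,0]+60)&(abs(v)<.06)&(u>-.092)&(u<.08)&(W[...,2]<.04)&(W[...,2]>.02)
        a=np.polyfit(u[m],W[...,2][m],1);out.append((round(-a[0],4),round(np.polyval(a,-.095)*1000,1)))
    return out
E
python3 - <<'E'
from deck import *
d=np.load("w4.npz");W=d["W"];p=d["p"];u=(W[...,:2]-c)@e;v=(W[...,:2]-c)@f
m=(p.max(-1)<70)&(W[...,2]>.004)&(W[...,2]<.03)&(abs(v)<.03)
print("nose u",np.percentile(u[m],[95,99.5,100]),"v",np.percentile(v[m],[1,50,99]),"z near nose",np.median(W[...,2][m&(u>-.135)]))
print(deck())
z=read_state()["position"][2]
def go(past,vel,sf):
    r=move_linear([*(c+e*(-.095+past-.111)),z],vel,stop_force=sf);s=read_state()
    print(past,r,s["time_s"].__round__(2),(s["position"][:2]-c)@e,s["position"],s["wrist_force"],s["finger_force"],deck())
go(.044,.05,12)
go(.056,.02,25)
E
```

```text
nose u [-0.1288666 -0.1249768 -0.1243456] v [-0.01782639 -0.000309    0.01713733] z near nose 0.008346015974967397
[(np.float64(0.0009), np.float64(26.5)), (np.float64(-0.0001), np.float64(24.7))]
0.044 False 26.88 -0.16226789045046994 [ 0.52392919 -0.11446459  0.01570297] [-0.94008542 -4.61484894  7.32976236] 60.88352534456476 [(np.float64(-0.0006), np.float64(26.4)), (np.float64(-0.0007), np.float64(24.8))]
0.056 False 27.73 -0.1520308266550679 [ 0.52595034 -0.10442902  0.01571984] [-2.03882828 -8.86631302  7.28010758] 60.89376926422119 [(np.float64(0.0077), np.float64(27.8)), (np.float64(0.007), np.float64(26.1))]
```

```bash
python3 - <<'E'
from deck import *
z=read_state()["position"][2]
move_linear([*(c+e*(-.095+.066-.111)),z],.02,stop_force=30);hold(0.5);s=read_state()
print(s["time_s"].__round__(2),(s["position"][:2]-c)@e,s["position"],s["wrist_force"],s["finger_force"],deck(),deck())
im=get_image("scene");save(im,"end.png",(80,330,120,520));W=cloud(im)
m=near(W,c,.06,.105,.13);print(rect(W[m]),np.median(W[m][:,2]))
im,T=wrist();W=cloud(im,T);p=im["pixels"];u=(W[...,:2]-c)@e;v=(W[...,:2]-c)@f
m=(u<-.098)&(u>-.21)&(abs(v)<.017)&(p.max(-1)<70)&(W[...,2]<.06)&(W[...,2]>.01)
a=np.polyfit(u[m],W[...,2][m],1);print("wedge ramp",a, m.sum())
cv2.imwrite("pics/end2.png",cv2.resize(np.hstack([cv2.imread("pics/end.png")[:250],cv2.resize(p[:,:,::-1],(400,250))]),(800,250)))
E
```

```text
28.98 -0.14201595372211576 [ 0.52788232 -0.0946021   0.01571385] [-2.58896611 -9.49375431  7.00102008] 60.86024880409241 [(np.float64(0.0199), np.float64(30.2)), (np.float64(0.0226), np.float64(28.8))] [(np.float64(0.0222), np.float64(30.3)), (np.float64(0.0218), np.float64(28.6))]
(array([556.2,  46. ]), array([ 8.4, 94.1]), 78.8) 0.11262582508125785
wedge ramp [-0.82463405 -0.06302943] 13115
```

View pics/end2.png

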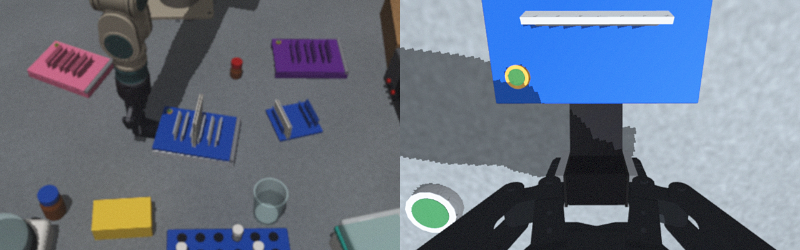

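The deck is up 0.022 rad with the wedge held under its front edge, the cassette is upright and the gripper is clear of the caster. Handing in.

```bash
python3 -c "
from bench import *
print(sign_off())"
```

```text
the job is handed in; nothing more can be done
None
```

The job is handed in: the cassette stands released in the caster's middle slot, and the wedge is still gripped under the deck, which measures about 0.022 rad (front edge about 4 mm up). It took 29 s, and `sign_off` returned no verdict.

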